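Draw the block insert out of the dry bath and present it over the work pad

ROBOT

A 6-joint arm with a two-finger parallel gripper is mounted at the origin on a cart in front of the work surface, level with it; the furniture and walls round the work are solid. World frame = base frame: x ahead of the robot, y to its left, z up, the work surface at z = 0. Lengths are in m, angles in rad, forces in N, time in s.
With the tool pointing down it reaches from about 0.25 to 0.775 m from the base axis. Payload 4 kg.
Tool frame: the origin (TCP) lies on the mounting face of the last link; the fingertips stand 199 mm ahead of it and the grasp point (between the pads) lies 180 mm ahead of it; z points along the fingers, y is the line along which they close (so a half turn about z gives the same grasp; the last joint's range is limited). The gripper opens to 94 mm and grips with 3 to 60 N. Pads are 16 mm wide; open, the fingers measure 119 mm over their backs; the gripper's body (75 mm by 177 mm) begins 78 mm behind the grasp point.
Start: joints at [-0.103, 0.087, 1.371, -0, 1.684, -0.103], TCP at [0.55, -0, 0.405] pointing down, gripper open.
Joint ranges: [-3.1, 3.1], [-0.76, 2.03], [0.27, 2.55], [-1.08, 4.22], [0.17, 2.65], [-2.57, 2.57]. Speed limits (rad/s): [2.79, 2.79, 3.14, 3.14, 3.14, 3.14].

INTERFACE

Orientations are given as a unit quaternion [w, x, y, z].
In Python, from station import sensors, imaging, ctrl gives the robot as it stands.
- The arm moves only by the tool jog_arm, never from a script. Its argument "increments" is one flat list of numbers, 4 for each row, row after row: the shift along the tool's x, y, z in mm, then the turn about the tool's z in degrees. A call has 1 to 8 rows; each row is the pose to reach, as a shift and turn from the pose commanded when the call began, along the tool's axes at that moment; what a row does not reach only later rows make up. A row lasts 1/8 s, in which the tool goes at most 62.5 mm and 10.7 degrees, less where a joint would pass 70% of its speed; a pose out of reach is approached as far as the arm can. A call with a gripper value outside its range is refused whole. "gripper" is the finger opening in mm, from 0 to 94, set as the call begins (left out, the last holds). The fingers move at their own pace and stop on an object; the grip force is fixed at half the most. Time passes only in rows, so rows that repeat a pose let the fingers close. It gives the time, the measured TCP pose, the force, the opening and the grip force at its end, in the units of the state.
- sensors.read_state(): the state, without advancing time (a new reading comes with each control period).
- imaging.capture(name): name is "scene" or "side" or "wrist"; returns the picture (400x640x3 uint8, red, green, blue); there is no depth.
- imaging.camera_params(name): a dict with "vfov" (degrees; the focal length in pixels is half the picture's height over the tangent of half this angle, whatever the lens; pixels are square), "cx", "cy" (the principal point, pixels), "k1" (the pictures are not rectified: a ray, as slopes to the right and down, at radius r is drawn at 1 + k1 r^2 times it, then the intrinsics apply), "R" (3x3) and "t" (3): a world point X has camera coordinates R X + t; the wrist camera has in their place "hand_eye" (4x4, takes a point from camera to tool coordinates, whose origin is the TCP and whose axes are the flange's). Camera axes: x right, y down, z forward; pixel columns grow to the right and rows downward; lengths in m; the calibration is good to about 2 mm. A picture is of the moment at which its call begins: read the wrist's pose just before it. camera_params takes no time and is no camera call.
- ctrl.close_job(): hands the job in; it is judged then, once.
Trained networks look in the newest picture that a camera, given by its name, has taken for a name from the list of things; names that differ only in an ending like _2 or _b are one class to them, and where a whole thing is asked for, a point or a joint stands for the part that bears it (a point fixed in the world has none). Each returns a list of dicts, best first, with "confidence" (0 to 1); they miss things now and then, are a little off and sometimes report something else, mostly with a low value. They report only what shows in the picture. A call takes as long as a camera call. They do not tell look-alikes from the thing itself.
- imaging.spot_in(camera, target): "at" ([x, y, z] in m, in the coordinates of the camera as it stood for that picture, good to about 4 mm: the middle of the surface that is visible of it).
- imaging.cut_out(camera, target): "mask" (400x640 bool, what is visible of it).
The state is a dict: "time": time; "joint_positions": joint angles; "qd": joint speeds; "tau": joint torques, N m; "tool_pos": TCP position; "ee_rot": TCP orientation; "force": force on the tool from outside, world axes, zero at the start; "ft_torque": the same for the moment, N m; "gripper_width": finger opening in m; "grasp_force": force on a finger pad.
Only numpy, scipy, OpenCV 4.12 (cv2) and the standard library are available. Lean on these libraries where they do the work, as an engineer would, in place of code of your own. Each camera call takes 0.05 s, during which the arm holds its last target. There are 200 camera calls.

TASK

Take the block out of the dry bath for inspection: first lift the thermometer straight up out of the port in the lid and seat it upright, fully home, in the bored pillar of its holder, then swing the lid up until it stands open. Draw the aluminium block insert straight up out of its well by its grip, keeping it level, carry it to the work pad and finish while still holding it level and still over the middle of the pad, about ten centimetres above it (do not put it down or let go). Leave the thermometer in its holder, the lid open, and the timer, specimen cup, dropper bottle and tube block where they stand.

Things in the scene. Friction and masses are not known exactly. Their poses are not given: they have to be found in the camera images.
- bath: White dry-block bath, fixed, 160 mm wide (y), 220 mm deep (x), housing top at 62 mm. Origin on the worktop below the centre of its well; x points from the sloping control panel (front) to the hinge (back), z up. Well 94 x 74 mm (x, y), floor 26 mm above the worktop. A grey lid 134 x 116 x 39 mm hides the insert; shut, its top is at z = 102 mm, with a 10 mm port at (33, 0) mm in x, y.
- bath_lid (a joint): Lid angle in rad: 0 shut, grows as the front edge swings up and back, stop at 1.75; about 1.5 is upright. The hinge has friction (about 0.16 N m) and stays where it is left; lid 0.16 kg.
- lid_lug (a point): Centre of the lug that lifts the lid: a grey disc-shaped lug at the lid's front edge, 24 mm across, flat cheeks 16 mm apart along the bath's y, so that it turns between fingers closed along y. Centre 16 mm, top 28 mm above the lid's top; lid shut: at (-52, 0, 116) mm from the bath's origin. It moves with the lid; orientation as the lid's.
- lid_hinge (a point): Point on the hinge axis of the lid, at (76, 0, 66) mm in the bath's frame; the axis runs along the bath's y. The lug's centre circles it at a radius of 137 mm.
- insert: Loose aluminium block, 90 x 70 x 45 mm (x, y, z), about 0.45 kg, round wells in its top, in the bath's well with 2 mm play a side, hidden by the lid. Origin at the centre of its underside, axes as the bath's at the start. Grip: black bar 36 x 12 x 14 mm on a 10 mm post mid-top, bar centre 61 mm above the origin, 9 mm free beneath; take it across y. It must rise 40 mm to leave the well.
- thermometer: Loose digital stick thermometer, 0.05 kg. Origin at the underside of its round collar (20 mm across), z up. Above: collar, then a white body 22 x 18 mm (x, y) from 9 to 65 mm above the origin. Below: a steel stem 5 mm thick, 66.5 mm long. At the start the stem stands through the lid's port into the insert, the collar on the lid; its yaw varies.
- holder: Thermometer holder, fixed: dark foot 64 mm across, aluminium pillar 24 mm thick, 82 mm tall, with a 9 mm bore widened to 14 mm in the top 4 mm, floor 16 mm above the worktop. Origin on the worktop below the bore, z up. With the thermometer fully home its collar rests on the pillar's top, its origin 82 mm above the worktop.
- work_pad: Flat cream work pad with a printed sheet, fixed, 204 x 246 x 8 mm (x, y, z). Origin at the centre of its underside, on the worktop.
- timer: Bystander: small white lab timer, 76 x 76 x 22 mm; origin under its centre.
- specimen_cup: Bystander: lidded specimen cup, 62 mm across, 68 mm tall; origin under its centre.
- dropper: Bystander: dropper bottle, 36 mm across, 99 mm tall; origin under its centre.
- tube_block: Bystander: black tube block, 70 x 105 x 34 mm; origin under its centre.
Not all that is in view belongs to the job. Leave any green or pink look-alike of the holder alone.

How it is judged:
By the outcome, as a careful person would: the job done as asked, in the order asked, and still so for the second after the job is handed in, while the arm keeps its last pose, push and grip.
It also fails if it takes over 72 s, if anything falls off the work surface, if the arm or the gripper's body presses on something with over 40 N, if the wrist force passes 120 N, or if a joint passes its speed limit or range.

## Working session

There is one attempt and no reset: what is moved stays moved. The work goes in short steps, Python scripts to look and compute and a tool call to move; the robot and the scene stay as the last step left them, time stands still between calls to the robot, and variables do not carry over. Pictures are saved under pics/ and viewed, at most 10 in all, crops included, and the job is handed in when it is done.

Besides the shell and the picture viewer there is one more tool, called after "Emit:" as name(argument=value, ...), one argument or row to a line, values as JSON. jog_arm: Moves the arm, as the interface text tells. Its arguments: {"type":"object","properties":{"increments":{"type":"array","items":{"type":"number"}},"gripper":{"type":"number"}},"required":["increments"]}

```bash
mkdir -p pics; ls; cat > h.py <<'E'
import numpy as np, cv2
from scipy.spatial.transform import Rotation as Ro
from station import sensors, imaging, ctrl
def q2R(q): return Ro.from_quat([q[1],q[2],q[3],q[0]]).as_matrix()
def cam(name):
    p=imaging.camera_params(name)
    if 'hand_eye' in p:
        s=sensors.read_state(); T=np.eye(4); T[:3,:3]=q2R(s['ee_rot']); T[:3,3]=s['tool_pos']
        C=T@np.array(p['hand_eye']); R=C[:3,:3].T; t=-R@C[:3,3]
    else: R=np.array(p['R']); t=np.array(p['t'])
    f=200/np.tan(np.radians(p['vfov'])/2)
    return dict(R=R,t=t,f=f,cx=p['cx'],cy=p['cy'],k1=p['k1'])
def proj(c,X):
    q=np.atleast_2d(X)@c['R'].T+c['t']; s=q[:,:2]/q[:,2:]; r2=(s**2).sum(1,keepdims=True)
    return s*(1+c['k1']*r2)*c['f']+[c['cx'],c['cy']]
def onplane(c,uv,z):
    d=(np.atleast_2d(uv)-[c['cx'],c['cy']])/c['f']; s=d.copy()
    for _ in range(30): s=d/(1+c['k1']*(s**2).sum(1,keepdims=True))
    r=np.c_[s,np.ones(len(s))]@c['R']; o=-c['R'].T@c['t']
    return o+r*((z-o[2])/r[:,2])[:,None]
def snap(name,fn=None):
    c=cam(name); im=imaging.capture(name)
    if fn: cv2.imwrite('pics/'+fn,im[:,:,::-1])
    return c,im
def spots(name,c,targets):
    for t in targets:
        for d in imaging.spot_in(name,t):
            X=c['R'].T@(np.array(d['at'])-c['t'])
            print(name,t,round(d['confidence'],2),X.round(4),proj(c,X)[0].round(0))
E
python3 - <<'E'
from h import *
T=['bath','lid_lug','thermometer','holder','work_pad','timer','specimen_cup','dropper','tube_block']
ims=[]
for n in ['scene','side']:
    c,im=snap(n,n+'0.png'); spots(n,c,T)
c,im=snap('wrist','wrist0.png'); spots('wrist',c,T[:5])
E
```

```text
pics
scene bath 0.84 [ 0.4321 -0.1046  0.06  ] [293. 226.]
scene lid_lug 0.73 [ 0.454  -0.0841  0.1   ] [292. 208.]
scene thermometer 0.74 [ 0.5144 -0.0652  0.1415] [300. 186.]
scene holder 0.9 [ 0.569  -0.2243  0.0215] [357. 233.]
scene holder 0.85 [ 0.5169 -0.372   0.0277] [395. 255.]
scene holder 0.72 [ 0.3968 -0.4517  0.011 ] [400. 292.]
scene holder 0.49 [ 0.6614 -0.101   0.0356] [340. 207.]
scene work_pad 0.88 [0.5002 0.2314 0.0056] [226. 206.]
scene work_pad 0.73 [ 0.4538 -0.0863  0.1017] [292. 208.]
scene timer 0.77 [ 0.3701 -0.3207  0.0133] [346. 278.]
scene specimen_cup 0.94 [ 0.6212 -0.4356  0.0484] [436. 239.]
scene dropper 0.61 [ 0.695  -0.1825  0.041 ] [369. 208.]
scene tube_block 0.55 [0.6976 0.0989 0.0324] [297. 189.]
side bath 0.6 [ 0.4812 -0.0036  0.064 ] [330. 241.]
side lid_lug 0.76 [ 0.4871 -0.0241  0.1029] [328. 224.]
side lid_lug 0.46 [ 0.5241 -0.0586  0.1403] [314. 204.]
side thermometer 0.49 [ 0.5231 -0.0581  0.1396] [315. 205.]
side holder 0.81 [ 0.4004 -0.4371  0.0175] [352. 181.]
side holder 0.63 [ 0.667  -0.0804  0.0136] [264. 237.]
side holder 0.55 [ 0.6342 -0.4091  0.0469] [287. 176.]
side timer 0.72 [ 0.3829 -0.2982  0.0175] [359. 200.]
side specimen_cup 0.66 [ 0.6335 -0.409   0.0481] [287. 175.]
side dropper 0.6 [ 0.7049 -0.1703  0.0481] [255. 210.]
side tube_block 0.8 [0.6902 0.0717 0.0344] [245. 266.]
wrist bath 0.88 [ 0.5011 -0.0236  0.0876] [267. 226.]
wrist lid_lug 0.93 [ 0.5004 -0.035   0.0998] [265. 241.]
wrist thermometer 0.77 [ 0.5286 -0.0601  0.1518] [290. 292.]
wrist holder 0.75 [ 0.5841 -0.2106  0.0612] [344. 364.]
wrist holder 0.71 [ 0.6596 -0.0773  0.008 ] [401. 246.]
wrist work_pad 0.94 [0.5189 0.1651 0.0064] [288.  39.]
wrist work_pad 0.64 [ 0.5044 -0.035   0.1032] [269. 242.]
wrist work_pad 0.27 [0.6967 0.0801 0.0316] [451. 119.]
```

View pics/scene0.png

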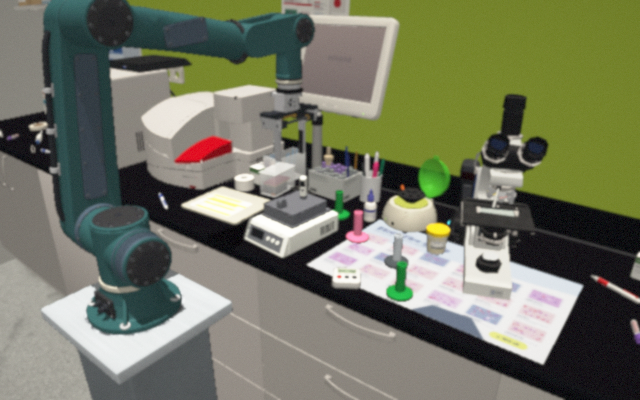

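View pics/side0.png

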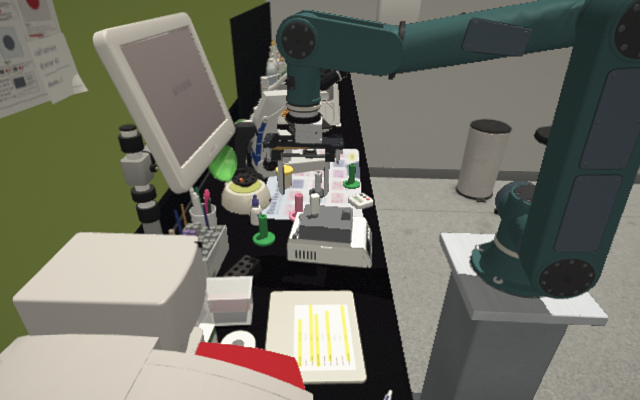

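The scene picture shows four holder-shaped things: green at (340,207), pink at (357,233), grey at (396,250) and green at (400,290). The grey one has the aluminium pillar and dark foot, so it fits the description. I'll enlarge it to confirm, and look at the wrist picture too.

```bash
python3 - <<'E'
import cv2
a=cv2.imread('pics/scene0.png')[215:315,330:450]; cv2.imwrite('pics/crop0.png',cv2.resize(a,None,fx=5,fy=5,interpolation=cv2.INTER_CUBIC))
E
```

```text
(no output)
```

View pics/crop0.png

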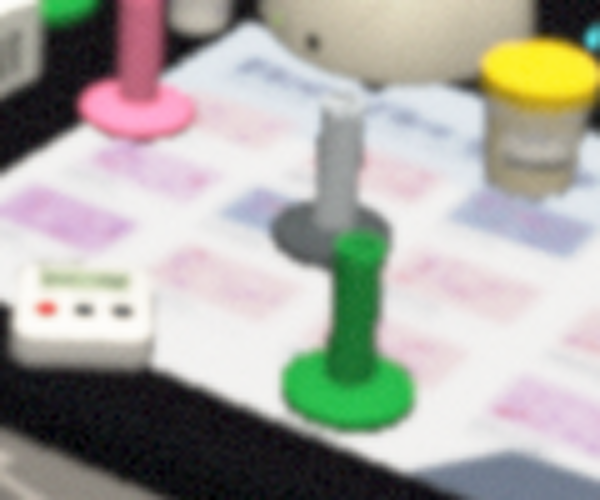

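View pics/wrist0.png

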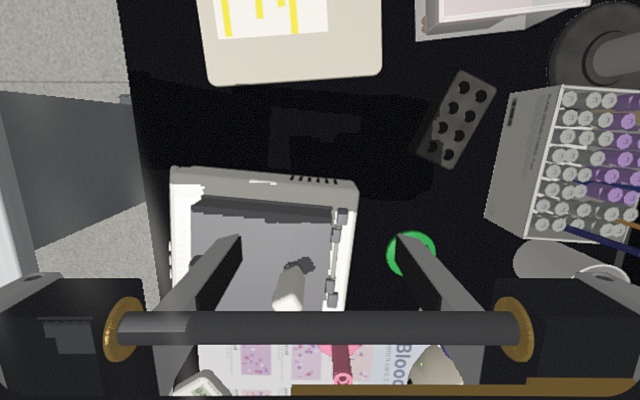

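The crop confirms the grey holder: light metal pillar with its top at about (399,235), and a dark foot at about (396,261). The wrist picture shows the bath at about (265,240) with its hinge to the right, and the thermometer at (295,280). Both are partly hidden by the gripper, so I'll move to get a clear view.

```bash
python3 - <<'E'
from h import *
s=sensors.read_state(); print(s['tool_pos'],q2R(s['ee_rot']).round(3),s['time'],s['gripper_width'])
print(np.array(imaging.camera_params('wrist')['hand_eye']).round(3), imaging.camera_params('wrist')['vfov'])
for n in['scene','side']:
  c=cam(n); print(n,-c['R'].T@c['t'])
c=cam('scene'); print(onplane(c,[[398.6,235]],.082),onplane(c,[[396.4,261]],.0))
E
```

```text
[5.50003876e-01 3.90665752e-06 4.04699328e-01] [[ 0.  1.  0.]
 [ 1. -0.  0.]
 [ 0.  0. -1.]] 1.3 0.09407272183571327
[[ 0.001 -0.967 -0.253  0.075]
 [ 1.     0.001  0.     0.002]
 [-0.    -0.253  0.967  0.02 ]
 [ 0.     0.     0.     1.   ]] 65.3978521299163
scene [-0.45181102 -0.85178259  0.6336539 ]
side [0.49941239 0.81772954 0.66010992]
[[ 0.52216087 -0.37404477  0.082     ]] [[ 5.33018264e-01 -3.68656794e-01 -1.11022302e-16]]
```

Emit:
jog_arm(
  increments=[-60,0,0,0,-120,0,0,0,-160,0,0,0,-160,0,0,0,-160,0,0,0],
)

```text
time: 1.92
tool_pos: [0.55, -0.1597, 0.4046]
ee_rot: [-0.0, 0.707, 0.707, 0.0]
force: [-1.0, -0.1, 0.5]
gripper_width: 0.094
grasp_force: 0.0
```

```bash
python3 - <<'E'
from h import *
s=sensors.read_state(); print(s['tool_pos'],s['qd'].max() if hasattr(s['qd'],'max') else s['qd'])
c,im=snap('wrist','wrist1.png'); spots('wrist',c,['bath','lid_lug','thermometer','holder','timer'])
for t in['lid_lug','thermometer']:
  r=imaging.cut_out('wrist',t)
  if r: m=r[0]['mask']; cv2.imwrite(f'pics/m_{t}.png',m*255); print(t,r[0]['confidence'],m.sum(),cv2.minAreaRect(np.argwhere(m)[:,::-1].astype(np.float32)))
np.save('c1.npy',c,allow_pickle=True)
E
```

```text
[ 0.55001809 -0.15966258  0.40461785] 0.02386842633185907
wrist bath 0.8 [ 0.4957 -0.0597  0.1014] [253.  94.]
wrist lid_lug 0.72 [ 0.4937 -0.056   0.1014] [250.  90.]
wrist thermometer 0.58 [ 0.5283 -0.0651  0.1657] [283.  94.]
wrist thermometer 0.37 [ 0.6973 -0.1766  0.0546] [451. 211.]
wrist holder 0.89 [ 0.5851 -0.2107  0.0112] [344. 228.]
wrist holder 0.88 [ 0.4133 -0.4335  0.0041] [223. 372.]
wrist holder 0.62 [ 0.5257 -0.3614  0.0698] [296. 363.]
wrist holder 0.6 [ 0.662  -0.0864  0.0121] [413. 126.]
wrist timer 0.76 [ 0.362  -0.3052  0.0197] [173. 299.]
lid_lug 0.92 22150 ((252.32937622070312, 93.53981018066406), (181.16590881347656, 143.7682647705078), 5.670357704162598)
thermometer 0.78 1159 ((282.3066101074219, 97.15693664550781), (37.63680648803711, 35.09949493408203), 64.98310089111328)[ WARN:0@0.950] global loadsave.cpp:1063 imwrite_ Unsupported depth image for selected encoder is fallbacked to CV_8U.
```

View pics/wrist1.png

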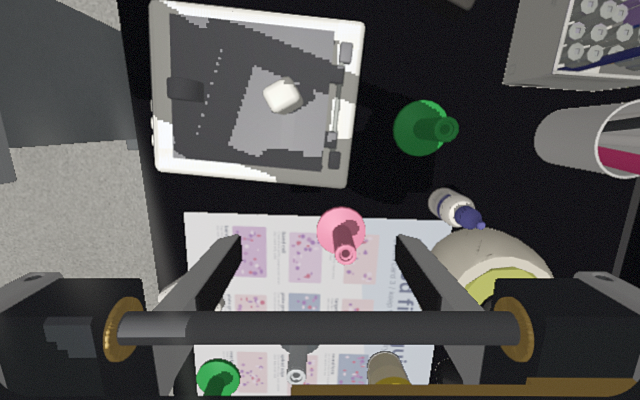

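The picture shows the bath housing with corners at about (153,2), (364,21), (347,188) and (157,168). The lug is at (185,90) and the thermometer top at (282,96), turned roughly 40°. The pink decoy is at (344,240) and the green one at (425,128), and the grey holder is at (296,370). I'll enlarge the bath to pick the corners more precisely.

```bash
python3 - <<'E'
from h import *
a=cv2.imread('pics/wrist1.png')[0:195,145:370]; cv2.imwrite('pics/crop1.png',cv2.resize(a,None,fx=3,fy=3,interpolation=cv2.INTER_CUBIC))
c=np.load('c1.npy',allow_pickle=True).item()
P=onplane(c,[[153,2],[364,21],[347,188],[157,168]],.062); print(P.round(4),np.degrees(np.arctan2(*(P[1]-P[2])[[0,1]])), np.linalg.norm(P-np.roll(P,1,0),axis=1))
print(onplane(c,[[282,96]],.167),onplane(c,[[185,90]],.128))
E
```

```text
[[ 0.4018  0.0225  0.062 ]
 [ 0.5942  0.0076  0.062 ]
 [ 0.5823 -0.1493  0.062 ]
 [ 0.3854 -0.1284  0.062 ]] 4.310323855056647 [0.15179883 0.192945   0.15735662 0.19807352]
[[ 0.52799423 -0.06664944  0.167     ]] [[ 0.44892311 -0.05913991  0.128     ]]
```

View pics/crop1.png

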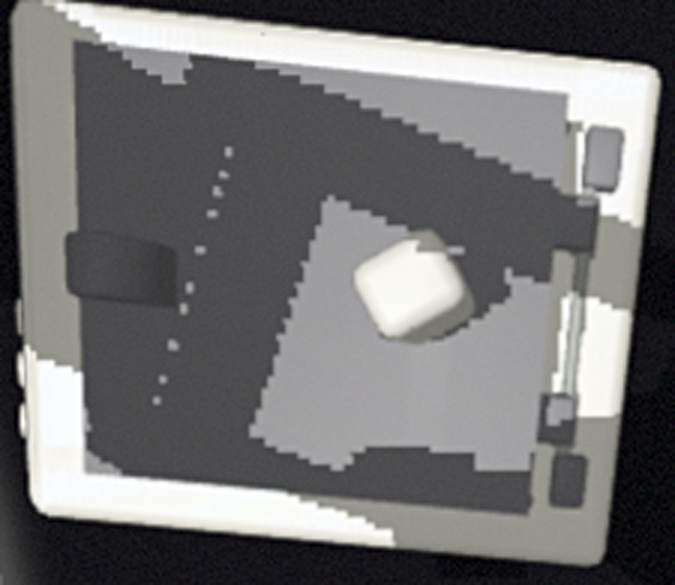

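The crop shows the lid's top face at full-picture pixels (170,14), (334,32), (322,171) and (173,158). The lug is at (185,89) and the thermometer's top face is centred at (282,96), with edges running about 36° to the picture. Next I compute positions.

```bash
python3 - <<'E'
from h import *
c=np.load('c1.npy',allow_pickle=True).item()
g=lambda p,z: onplane(c,np.array(p)/3.+[145,0],z)
L=g([[75,42],[568,95],[530,513],[85,473]],.102); print(L.round(4),L.mean(0))
print('x-edges', [np.degrees(np.arctan2(d[1],d[0])).round(1) for d in (L[1]-L[0],L[2]-L[3])],'y-edges',[np.degrees(np.arctan2(-d[0],d[1])).round(1) for d in (L[0]-L[3],L[1]-L[2])], np.linalg.norm(L-np.roll(L,1,0),axis=1))
T=g([[357,278],[410,240],[466,290],[415,240],[395,337],[465,297],[357,290],[388,335]],.167)
for i in range(0,8,2):
  d=T[i+1]-T[i]; print('th',T[i].round(4),T[i+1].round(4),np.degrees(np.arctan2(d[1],d[0])).round(1))
E
```

```text
[[ 0.4328  0.0008  0.102 ]
 [ 0.565  -0.0116  0.102 ]
 [ 0.5551 -0.1256  0.102 ]
 [ 0.4218 -0.1137  0.102 ]] [ 0.49370049 -0.06253328  0.102     ]
x-edges [np.float64(-5.4), np.float64(-5.1)] y-edges [np.float64(-5.5), np.float64(-5.0)] [0.11501534 0.13277442 0.11440807 0.13381083]
th [ 0.5162 -0.0646  0.167 ] [ 0.5281 -0.0568  0.167 ] 33.3
th [ 0.5401 -0.0671  0.167 ] [ 0.5292 -0.0568  0.167 ] 136.9
th [ 0.5241 -0.077   0.167 ] [ 0.5398 -0.0685  0.167 ] 28.3
th [ 0.5161 -0.0671  0.167 ] [ 0.5226 -0.0765  0.167 ] -55.6
```

Emit:
jog_arm(
  increments=[25,-6,0,-9,50,-12,0,-18,75,-18,0,-27,93,-22.5,0,-35,93,-22.5,0,-35,93,-22.5,0,-35],
)

```text
time: 3.08
tool_pos: [0.5276, -0.0673, 0.4048]
ee_rot: [0.0, 0.463, 0.887, -0.0]
force: [-0.3, 0.7, 0.5]
gripper_width: 0.0937
grasp_force: 0.0
```

```bash
python3 - <<'E'
from h import *
s=sensors.read_state(); print(s['tool_pos'],q2R(s['ee_rot']).round(3))
c,im=snap('wrist','wrist2.png'); spots('wrist',c,['thermometer','lid_lug'])
a=im[:,:,::-1][120:370,170:500]; cv2.imwrite('pics/crop2.png',cv2.resize(a,None,fx=2.4,fy=2.4,interpolation=cv2.INTER_CUBIC))
print('axis px',proj(c,np.array([[*s['tool_pos'][:2],z] for z in(.167,.142,.111)])))
np.save('c2.npy',c,allow_pickle=True)
E
```

```text
[ 0.52761684 -0.06731517  0.40476384] [[-0.572  0.82   0.   ]
 [ 0.82   0.572 -0.001]
 [-0.001  0.    -1.   ]]
wrist thermometer 0.16 [ 0.4779 -0.0436  0.1053] [285. 154.]
wrist lid_lug 0.85 [ 0.4902 -0.0489  0.1   ] [294. 166.]
axis px [[315.04647789 227.68183411]
 [315.32017511 217.81502501]
 [315.59456181 207.92181956]]
```

View pics/crop2.png

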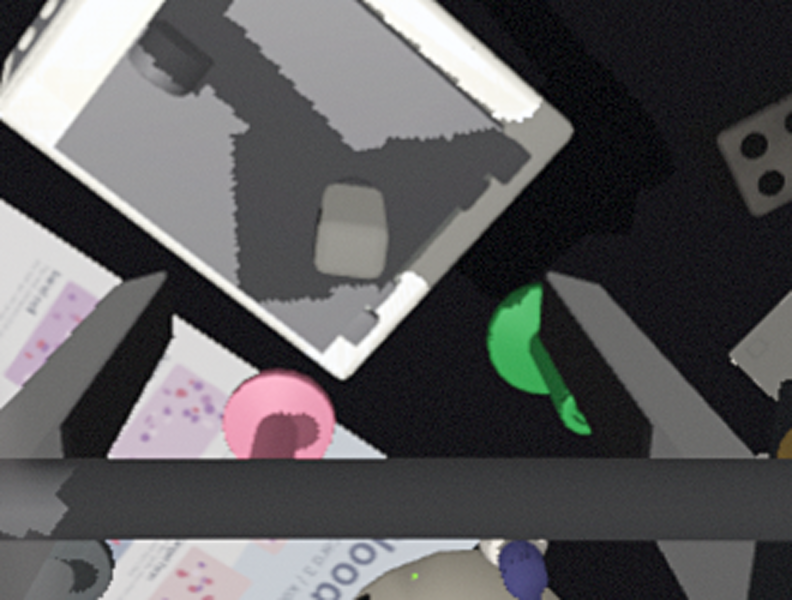

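The thermometer's top face is centred at about (316,224) in the full picture, 3 mm from the tool axis. It is turned about 6° relative to the fingers, so I correct both while descending.

Emit:
jog_arm(
  increments=[2,1,20,5,2,1,45,5,2,1,65,5,2,1,80,5,2,1,83,5,2,1,83,5],
  gripper=55,
)

```text
time: 3.98
tool_pos: [0.5274, -0.065, 0.3221]
ee_rot: [0.0, 0.5, 0.866, 0.0]
force: [-0.1, -0.5, 0.3]
gripper_width: 0.0548
grasp_force: 0.0
```

Emit:
jog_arm(
  increments=[0,0,0,0,0,0,0,0,0,0,0,0,0,0,0,0,0,0,0,0,0,0,0,0],
  gripper=0,
)

```text
time: 4.72
tool_pos: [0.5271, -0.0649, 0.3219]
ee_rot: [-0.0, 0.5, 0.866, -0.0]
force: [-1.3, -0.7, 1.4]
gripper_width: 0.0219
grasp_force: 30.0
```

Emit:
jog_arm(
  increments=[0,0,-10,0,0,0,-25,0,0,0,-45,0,0,0,-65,0,0,0,-85,0,0,0,-105,0,0,0,-120,0,0,0,-120,0],
)

```text
time: 5.72
tool_pos: [0.5273, -0.0648, 0.4438]
ee_rot: [0.002, 0.5, 0.866, 0.001]
force: [0.7, 1.2, -1.2]
gripper_width: 0.0218
grasp_force: 30.0
```

```bash
python3 - <<'E'
from h import *
c=np.load('c1.npy',allow_pickle=True).item()
H=onplane(c,[[296.5,377]],.082)[0];print(H)
s=sensors.read_state(); R=q2R(s['ee_rot']); print(s['tool_pos'],s['force'],s['gripper_width'], R.T@(H-s['tool_pos']))
E
```

```text
[ 0.52686033 -0.36982268  0.082     ]
[ 0.52726895 -0.0647546   0.44378917] [ 0.66923322  1.1855561  -1.21066951] 0.02177831533066556 [-0.26304316 -0.15399915  0.3620092 ]
```

Emit:
jog_arm(
  increments=[-25,-15,0,0,-70,-41,0,0,-115,-67,0,0,-160,-94,0,0,-205,-120,0,0,-240,-141,0,0,-263,-154,0,0,-263,-154,0,0],
)

```text
time: 6.72
tool_pos: [0.525, -0.3713, 0.4395]
ee_rot: [-0.002, 0.501, 0.865, 0.0]
force: [-0.3, -0.3, -0.0]
gripper_width: 0.022
grasp_force: 30.0
```

Emit:
jog_arm(
  increments=[0,0,0,0,0,0,0,0,0,0,0,0],
)

```text
time: 7.1
tool_pos: [0.5255, -0.3684, 0.4422]
ee_rot: [0.0, 0.499, 0.866, 0.0]
force: [-0.2, -0.5, -0.7]
gripper_width: 0.0219
grasp_force: 30.0
```

```bash
python3 - <<'E'
from h import *
s=sensors.read_state(); print(s['tool_pos'],s['ee_rot'])
c,im=snap('wrist','wrist3.png'); spots('wrist',c,['thermometer','holder'])
for r in imaging.cut_out('wrist','holder'):
  m=r['mask']; print(r['confidence'],m.sum(),np.argwhere(m).mean(0)[::-1])
a=im[:,:,::-1][100:320,190:450]; cv2.imwrite('pics/crop3.png',cv2.resize(a,None,fx=2.7,fy=2.7,interpolation=cv2.INTER_CUBIC))
R=q2R(s['ee_rot']); 
ax=np.array([s['tool_pos']+R[:,2]*d for d in(.22,.2865)]); print('origin,tip px',proj(c,ax), 'pillar top under tip',proj(c,[[*ax[1][:2],.082]]))
np.save('c3.npy',c,allow_pickle=True)
E
```

```text
[ 0.52551496 -0.36844997  0.44216185] [3.07864125e-04 4.99380757e-01 8.66382574e-01 3.19761823e-05]
wrist thermometer 0.85 [ 0.5231 -0.3621  0.2837] [316. 268.]
wrist holder 0.92 [ 0.5803 -0.2233  0.0141] [413. 104.]
wrist holder 0.87 [ 0.4098 -0.4374  0.0093] [216. 182.]
wrist holder 0.63 [ 0.5584 -0.1428  0.0608] [453.  19.]
wrist holder 0.56 [ 0.6634 -0.0964  0.0081] [529.  44.]
0.85 2320 [415.79956897  98.94396552]
0.65 3346 [548.82038255  38.27017334]
0.63 2031 [208.71885771 186.20728705]
0.58 1661 [315.83684527 182.18362432]
origin,tip px [[314.82924123 236.50923118]
 [315.54861223 210.445376  ]] pillar top under tip [[316.01023819 192.81189092]]
```

View pics/crop3.png

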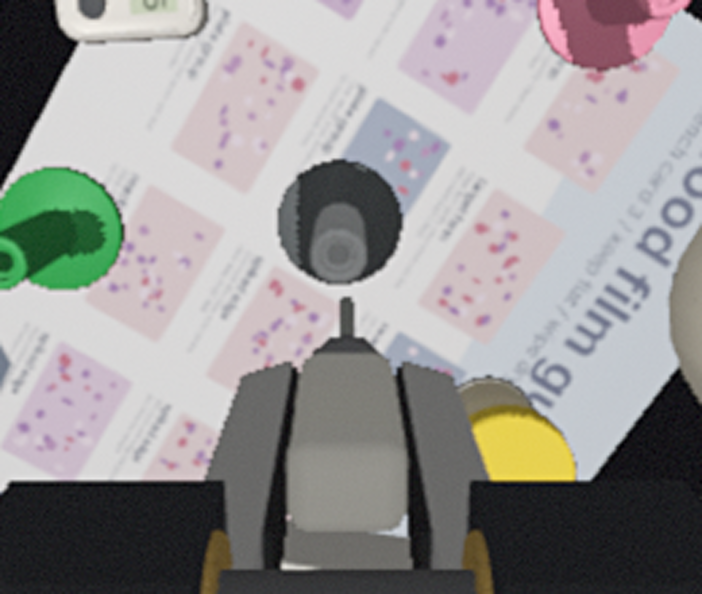

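The bore is at (315.6,193.7). The stem tip is at (318,211) and the fingers are centred near column 319, so the bore lies about 3 mm to tool −y of the stem. I'll correct, descend to just above the pillar, and check with picture measurements.

Emit:
jog_arm(
  increments=[-1,-3,10,0,-1,-3,30,0,-1,-3,50,0,-1,-3,58,0,-1,-3,58,0,-1,-3,58,0,-1,-3,58,0],
)

```text
time: 8.18
tool_pos: [0.5233, -0.372, 0.3849]
ee_rot: [0.001, 0.5, 0.866, -0.0]
force: [-0.1, 0.1, -0.9]
gripper_width: 0.0218
grasp_force: 30.0
```

```bash
python3 - <<'E'
from h import *
s=sensors.read_state(); print(s['tool_pos'],s['ee_rot'])
c,im=snap('wrist','wrist4.png')
a=im[:,:,::-1][150:270,240:400]; cv2.imwrite('pics/crop4.png',cv2.resize(a,None,fx=5,fy=5,interpolation=cv2.INTER_CUBIC))
R=q2R(s['ee_rot']); 
ax=np.array([s['tool_pos']+R[:,2]*d for d in(.22,.2865)]); print('origin,tip px',proj(c,ax), 'pillar top under tip',proj(c,[[*ax[1][:2],.082]]),ax[1])
np.save('c4.npy',c,allow_pickle=True)
E
```

```text
[ 0.52330726 -0.37198758  0.38490289] [ 1.05177301e-03  4.99974373e-01  8.66039545e-01 -1.60541769e-04]
origin,tip px [[314.8295742  236.51448803]
 [315.54880155 210.4494959 ]] pillar top under tip [[315.66386274 205.752758  ]] [ 0.5237832  -0.37236857  0.09840354]
```

View pics/crop4.png

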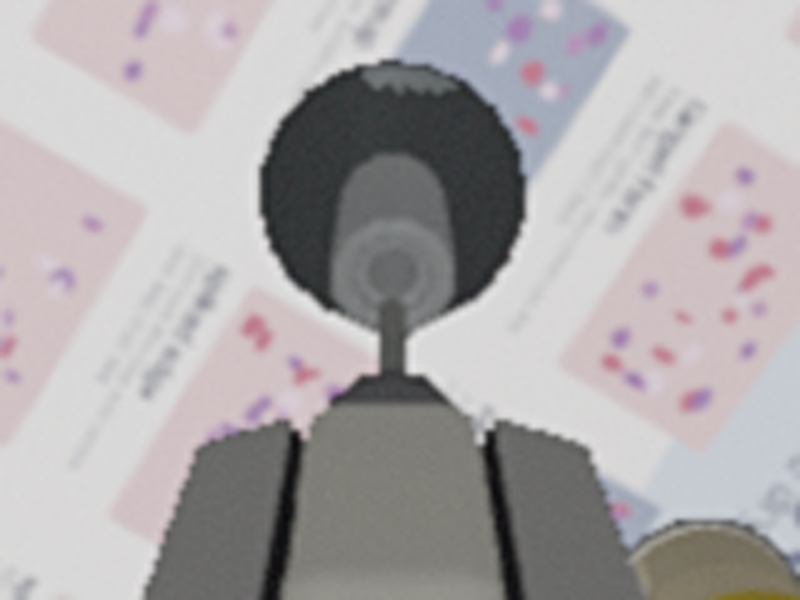

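The bore is at (318.6,204.4) and the stem tip at (318.2,210.4). They line up sideways, with about 1 mm left along tool x. I'll insert.

Emit:
jog_arm(
  increments=[1.2,0.3,5,0,1.2,0.3,15,0,1.2,0.3,25,0,1.2,0.3,37,0,1.2,0.3,50,0,1.2,0.3,63,0,1.2,0.3,72,0,1.2,0.3,72,0],
)

```text
time: 9.22
tool_pos: [0.5228, -0.3707, 0.3106]
ee_rot: [-0.001, 0.5, 0.866, 0.0]
force: [-0.1, 0.2, 0.1]
gripper_width: 0.0219
grasp_force: 30.0
```

Emit:
jog_arm(
  increments=[0,0,4,0,0,0,7,0,0,0,9,0,0,0,10,0,0,0,10,0],
)

```text
time: 9.85
tool_pos: [0.5229, -0.3707, 0.3021]
ee_rot: [0.0, 0.5, 0.866, -0.0]
force: [-0.5, 0.3, 1.0]
gripper_width: 0.0221
grasp_force: 30.0
```

Emit:
jog_arm(
  increments=[0,0,1,0,0,0,2,0,0,0,2,0],
)

```text
time: 10.22
tool_pos: [0.5228, -0.3706, 0.3019]
ee_rot: [0.001, 0.5, 0.866, -0.0]
force: [-2.1, 1.9, 6.9]
gripper_width: 0.022
grasp_force: 30.0
```

Contact is felt at the expected height, so the thermometer is home. I'll release it, rise and check.

Emit:
jog_arm(
  increments=[0,0,-1.5,0,0,0,-1.5,0,0,0,-1.5,0,0,0,-1.5,0],
  gripper=60,
)

```text
time: 10.72
tool_pos: [0.5229, -0.3707, 0.3007]
ee_rot: [-0.0, 0.5, 0.866, 0.0]
force: [0.6, -1.0, 0.8]
gripper_width: 0.0581
grasp_force: 0.0
```

Emit:
jog_arm(
  increments=[0,0,-15,0,0,0,-45,0,0,0,-80,0,0,0,-110,0,0,0,-120,0,0,0,-120,0],
)

```text
time: 11.48
tool_pos: [0.5229, -0.3707, 0.4221]
ee_rot: [0.001, 0.5, 0.866, -0.0]
force: [-0.7, -0.0, -0.9]
gripper_width: 0.0598
grasp_force: 0.0
```

```bash
python3 - <<'E'
from h import *
s=sensors.read_state(); print(s['tool_pos'],s['force'])
c,im=snap('wrist','wrist5.png'); spots('wrist',c,['thermometer','holder'])
a=im[:,:,::-1][120:300,220:420]; cv2.imwrite('pics/crop5.png',cv2.resize(a,None,fx=3,fy=3,interpolation=cv2.INTER_CUBIC))
H=np.array([.5228,-.3706,0]); print(proj(c,H+np.array([[0,0,z] for z in(.082,.091,.147)])))
for n in['scene','side']:
  c,im=snap(n); spots(n,c,['thermometer'])
O=np.array([.4945,-.063,0]);y=np.radians(-5.25); L=O+[-.052*np.cos(y),-.052*np.sin(y),.116]
R=q2R(s['ee_rot']);print('lug',L,'delta tool',R.T@(L-s['tool_pos']),'xdir',np.degrees(np.arctan2(R[1,1],R[0,1])))
E
```

```text
[ 0.52286807 -0.37068584  0.42212313] [-0.71368612 -0.02353558 -0.94323873]
wrist thermometer 0.83 [ 0.5221 -0.3657  0.143 ] [317. 207.]
wrist holder 0.87 [ 0.5187 -0.3552  0.012 ] [319. 172.]
wrist holder 0.65 [ 0.6643 -0.0967  0.0085] [544.  39.]
wrist holder 0.62 [ 0.578  -0.2218  0.0106] [419. 100.]
wrist holder 0.61 [ 0.4096 -0.4394  0.0072] [213. 185.]
[[315.67967787 196.23318627]
 [315.62487935 198.2012496 ]
 [315.20298209 213.35125451]]
scene thermometer 0.73 [ 0.5139 -0.3719  0.1233] [397. 221.]
scene thermometer 0.67 [ 0.4567 -0.082   0.1013] [292. 207.]
side thermometer 0.46 [ 0.5213 -0.3628  0.1179] [318. 164.]
lug [ 0.44271814 -0.05824192  0.116     ] delta tool [0.3111836  0.08661219 0.30564633] xdir 30.003260812612854
```

View pics/crop5.png

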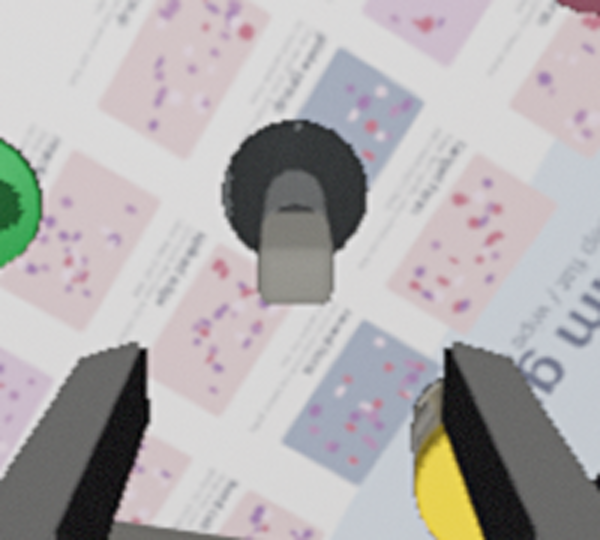

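The crop shows the thermometer upright in the grey holder, collar on the pillar top; I viewed no other change. I'm now at the picture limit, so the rest goes by numbers. Next is a hover over the lug with the fingers turned to close along the bath's y.

Emit:
jog_arm(
  increments=[25,7,0,-8,75,20,0,-16,125,33,5,-24,175,47,10,-32,225,60,15,-40,275,73,20,-48,312,83,22,-55,312,83,22,-55],
  gripper=60,
)

```text
time: 12.82
tool_pos: [0.438, -0.0571, 0.3991]
ee_rot: [0.0, 0.042, 0.999, 0.0]
force: [-0.0, -1.2, -0.4]
gripper_width: 0.06
grasp_force: 0.0
```

```bash
cat > bathfit.py <<'E'
from h import *
s=sensors.read_state(); R=q2R(s['ee_rot']); print(s['tool_pos'],'ty deg',np.degrees(np.arctan2(R[1,1],R[0,1])))
c,im=snap('wrist','wrist6.png'); spots('wrist',c,['lid_lug','bath','thermometer'])
for t in['bath','lid_lug']:
  for r in imaging.cut_out('wrist',t)[:1]:
    m=r['mask'].astype(np.uint8); k=max(cv2.findContours(m,0,2)[0],key=cv2.contourArea)
    print(t,r['confidence'],m.sum(),cv2.approxPolyDP(k,6,True)[:,0].tolist())
# lid-top corners by approx; also darker lug: print dark blob
g=cv2.cvtColor(im,cv2.COLOR_RGB2GRAY)
print('pred lug', proj(c,[[.439,-.0587,z] for z in(.128,.116,.104)]).round(1).tolist())
print('axis',proj(c,[s['tool_pos']+R[:,2]*d for d in(.18,.27,.3)]).round(1).tolist())
E
python3 bathfit.py
```

```text
[ 0.43798585 -0.05713444  0.39914039] ty deg 85.20334084624349
wrist lid_lug 0.82 [ 0.4776 -0.0571  0.1045] [320. 246.]
wrist bath 0.92 [ 0.4454 -0.0577  0.1004] [316. 213.]
wrist bath 0.45 [ 0.6902 -0.1754  0.018 ] [247. 372.]
bath 0.8 24808 [[251, 125], [239, 152], [243, 236], [270, 238], [253, 309], [382, 310], [366, 253], [370, 234], [390, 234], [395, 153], [385, 128]]
lid_lug 0.83 14442 [[259, 183], [256, 234], [270, 236], [271, 261], [258, 309], [372, 310], [367, 237], [378, 234], [376, 185]]
pred lug [[314.5, 214.4], [314.6, 210.6], [314.8, 207.1]]
axis [[315.5, 258.5], [316.3, 213.6], [316.5, 204.6]]
```

```bash
python3 - <<'E'
from h import *
c=cam('wrist'); im=cv2.imread('pics/wrist6.png',0)
print(onplane(c,[[317.5,184.5]],.102))
print('col',im[170:262:2,312:324].mean(1).round(0).astype(int).tolist())
for r in(195,205,215,225): print(r,im[r,285:352:2].tolist())
E
```

```text
[[ 0.41970173 -0.05738684  0.102     ]]
col [190, 176, 176, 177, 168, 169, 134, 86, 64, 52, 53, 54, 63, 63, 52, 53, 54, 58, 60, 61, 64, 64, 64, 64, 64, 61, 60, 57, 54, 62, 63, 62, 62, 63, 63, 62, 62, 62, 62, 63, 63, 63, 63, 63, 62, 62]
195 [128, 129, 128, 131, 131, 130, 130, 130, 128, 128, 130, 127, 133, 95, 63, 66, 62, 61, 63, 65, 62, 61, 61, 65, 63, 64, 123, 130, 129, 128, 127, 127, 129, 129]
205 [63, 58, 61, 62, 57, 61, 60, 62, 61, 60, 105, 108, 55, 61, 60, 60, 59, 59, 59, 58, 56, 62, 66, 64, 58, 104, 129, 127, 125, 127, 126, 126, 126, 126]
215 [59, 62, 63, 59, 64, 61, 61, 61, 63, 61, 63, 57, 61, 64, 62, 62, 67, 66, 63, 60, 62, 60, 65, 63, 61, 64, 61, 62, 64, 61, 62, 62, 64, 64]
225 [62, 64, 64, 65, 62, 63, 63, 61, 62, 62, 62, 60, 58, 53, 60, 59, 57, 57, 58, 58, 56, 62, 62, 66, 65, 62, 62, 62, 63, 65, 61, 65, 60, 63]
```

Emit:
jog_arm(
  increments=[-3,-1,15,0,-3,-1,45,0,-3,-1,75,0,-3,-1,90,0,-3,-1,95,0,-3,-1,95,0,-3,-1,95,0],
  gripper=60,
)

```text
time: 14.0
tool_pos: [0.4421, -0.0604, 0.3054]
ee_rot: [0.001, 0.044, 0.999, -0.0]
force: [-0.1, 0.5, -0.9]
gripper_width: 0.0597
grasp_force: 0.0
```

Emit:
jog_arm(
  increments=[0,0,0,0,0,0,0,0,0,0,0,0,0,0,0,0,0,0,0,0,0,0,0,0],
  gripper=0,
)

```text
time: 14.75
tool_pos: [0.4417, -0.0594, 0.3041]
ee_rot: [0.0, 0.044, 0.999, 0.002]
force: [0.8, 5.5, 1.1]
gripper_width: 0.0159
grasp_force: 30.0
```

Emit:
jog_arm(
  increments=[-5,0.5,-11,0,-11,0.5,-21,0,-17.5,0.5,-31,0,-25,0.5,-40.5,0,-25,0.5,-40.5,0],
)

```text
time: 15.38
tool_pos: [0.4675, -0.0616, 0.3455]
ee_rot: [0.001, 0.043, 0.999, 0.001]
force: [1.9, 5.1, -3.0]
gripper_width: 0.016
grasp_force: 30.0
```

Emit:
jog_arm(
  increments=[-8.5,0.5,-8.5,0,-17.5,0.5,-16.5,0,-27,0.5,-23.5,0,-37.5,0.5,-29.5,0,-48,0.5,-35,0,-59,0.5,-39.5,0,-70.5,0.5,-42.5,0,-82.5,0.5,-45,0],
)

```text
time: 16.38
tool_pos: [0.5494, -0.0689, 0.3899]
ee_rot: [-0.0, 0.044, 0.999, -0.0]
force: [-2.7, 1.9, -7.0]
gripper_width: 0.0159
grasp_force: 30.0
```

Emit:
jog_arm(
  increments=[-12,0,-1.5,0,-24,0,-1.5,0,-35.5,0,-1,0,-47.5,0,1,0,-59,0,4,0,-66,0,6,0,-66,0,6,0,-66,0,6,0],
)

```text
time: 17.38
tool_pos: [0.615, -0.0748, 0.3852]
ee_rot: [0.002, 0.044, 0.999, -0.001]
force: [1.3, -1.5, 3.8]
gripper_width: 0.0157
grasp_force: 30.0
```

Emit:
jog_arm(
  increments=[0,0,0,0,0,0,0,0,0,0,0,0,0,0,0,0],
  gripper=50,
)

```text
time: 17.88
tool_pos: [0.6145, -0.0744, 0.3835]
ee_rot: [-0.0, 0.044, 0.999, 0.0]
force: [-0.2, -0.2, 0.9]
gripper_width: 0.0493
grasp_force: 0.0
```

Emit:
jog_arm(
  increments=[0,0,-15,0,0,0,-40,0,5,0,-60,0,30,0,-60,0,65,0,-60,0,105,0,-60,0,145,0,-60,0,145,0,-60,0],
)

```text
time: 18.88
tool_pos: [0.4679, -0.0614, 0.4455]
ee_rot: [0.001, 0.044, 0.999, -0.0]
force: [0.2, 0.3, 0.7]
gripper_width: 0.0495
grasp_force: 0.0
```

```bash
python3 - <<'E'
from h import *
s=sensors.read_state(); R=q2R(s['ee_rot']); print(s['tool_pos'],s['time'])
c,im=snap('wrist','wrist7.png'); spots('wrist',c,['lid_lug','insert','bath'])
for t in['insert']:
  for r in imaging.cut_out('wrist',t)[:2]:
    m=r['mask'].astype(np.uint8); k=max(cv2.findContours(m,0,2)[0],key=cv2.contourArea)
    print(t,r['confidence'],m.sum(),cv2.approxPolyDP(k,4,True)[:,0].tolist())
O=np.array([.494,-.0635,0]); y=np.radians(-5.25); e=np.array([np.cos(y),np.sin(y),0]); f=np.array([-np.sin(y),np.cos(y),0])
print('pred insert top', [proj(c,O+a*e+b*f+[0,0,.071])[0].round(0).tolist() for a,b in((-.045,.035),(-.045,-.035),(.045,-.035),(.045,.035))])
print('pred bar', [proj(c,O+a*e+b*f+[0,0,.094])[0].round(0).tolist() for a,b in((-.018,.006),(-.018,-.006),(.018,-.006),(.018,.006))])
for n in['side','scene']:
  c,im=snap(n,n+'7.png'); spots(n,c,['lid_lug','thermometer','insert','work_pad'])
E
```

```text
[ 0.46794318 -0.06136925  0.44548619] 18.875
wrist lid_lug 0.71 [ 0.5864 -0.0722  0.1202] [316. 303.]
wrist insert 0.78 [ 0.4848 -0.0611  0.0699] [318. 202.]
wrist bath 0.93 [ 0.4928 -0.0651  0.0592] [316. 206.]
insert 0.88 4589 [[290, 170], [290, 245], [346, 245], [348, 171]]
pred insert top [[348.0, 172.0], [287.0, 171.0], [288.0, 245.0], [346.0, 245.0]]
pred bar [[323.0, 199.0], [312.0, 199.0], [312.0, 230.0], [322.0, 230.0]]
side lid_lug 0.9 [ 0.5722 -0.0135  0.174 ] [295. 201.]
side insert 0.98 [ 0.4908 -0.0574  0.0733] [326. 226.]
side work_pad 0.85 [0.4982 0.2451 0.0063] [321. 331.]
scene lid_lug 0.86 [ 0.5783 -0.067   0.1417] [315. 180.]
scene thermometer 0.59 [ 0.5099 -0.3747  0.1237] [398. 222.]
scene insert 0.72 [ 0.4847 -0.0732  0.0761] [296. 212.]
scene work_pad 0.84 [0.5062 0.2257 0.0049] [229. 206.]
```

Emit:
jog_arm(
  increments=[-8,0,15,0,-26,0,50,0,-26,0,90,0,-26,0,125,0,-26,0,150,0,-26,0,165,0,-26,0,172,0,-26,0,172,0],
)

```text
time: 20.62
tool_pos: [0.4963, -0.0641, 0.2721]
ee_rot: [0.0, 0.044, 0.999, -0.0]
force: [0.0, -1.4, 0.4]
gripper_width: 0.0501
grasp_force: 0.0
```

Emit:
jog_arm(
  increments=[0,0,0,0,0,0,0,0,0,0,0,0,0,0,0,0,0,0,0,0,0,0,0,0],
  gripper=0,
)

```text
time: 21.38
tool_pos: [0.4961, -0.0639, 0.2718]
ee_rot: [0.0, 0.044, 0.999, 0.0]
force: [0.3, 0.9, 1.1]
gripper_width: 0.0123
grasp_force: 30.0
```

Emit:
jog_arm(
  increments=[0,0,-4,0,0,0,-10,0,0,0,-18,0,0,0,-28,0,0,0,-40,0,0,0,-55,0,0,0,-75,0,0,0,-90,0],
)

```text
time: 22.38
tool_pos: [0.4961, -0.0641, 0.3636]
ee_rot: [0.001, 0.044, 0.999, -0.0]
force: [0.1, 0.2, -5.3]
gripper_width: 0.0116
grasp_force: 30.0
```

```bash
python3 - <<'E'
from h import *
s=sensors.read_state(); R=q2R(s['ee_rot']); print(s['tool_pos'],s['force'],s['ft_torque'],s['gripper_width'])
for n in['side','scene','wrist']:
  c,im=snap(n,n+'8.png')
  for r in imaging.cut_out(n,'work_pad')[:2]:
    m=r['mask'].astype(np.uint8); k=max(cv2.findContours(m,0,2)[0],key=cv2.contourArea)
    p=cv2.approxPolyDP(cv2.convexHull(k),5,True)[:,0].astype(float); P=onplane(c,p,.008)
    print(n,round(r['confidence'],2),m.sum(),p.tolist(),P[:,:2].round(3).tolist(), cv2.minAreaRect(onplane(c,k[:,0].astype(float),.008)[:,:2].astype(np.float32)*1000))
  spots(n,c,['insert','lid_lug'])
E
```

```text
[ 0.49613771 -0.06406683  0.36362179] [ 0.06500656  0.19444536 -5.25999141] [ 0.09514639 -0.03447231  0.02122492] 0.011590690141804319
side 0.72 7527 [[348.0, 290.0], [365.0, 378.0], [305.0, 383.0], [265.0, 347.0], [271.0, 294.0]] [[0.436, 0.118], [0.413, 0.352], [0.525, 0.368], [0.611, 0.291], [0.618, 0.14]] ((516.0336303710938, 245.163818359375), (195.97354125976562, 244.5830078125), 3.4086647033691406)
side insert 0.55 [ 0.4916 -0.0321  0.1576] [327. 204.]
side insert 0.5 [0.6906 0.0719 0.0338] [245. 266.]
side lid_lug 0.72 [ 0.5713 -0.0138  0.169 ] [295. 203.]
scene 0.75 1878 [[183.0, 206.0], [219.0, 188.0], [273.0, 202.0], [238.0, 223.0]] [[0.41, 0.339], [0.588, 0.363], [0.612, 0.129], [0.431, 0.107]] ((511.5234069824219, 234.47286987304688), (206.81422424316406, 247.6126708984375), 3.285693883895874)
scene insert 0.88 [ 0.4649 -0.0828  0.1525] [294. 189.]
scene lid_lug 0.96 [ 0.5797 -0.0863  0.1506] [320. 178.]
wrist 0.7 26458 [[639.0, 264.0], [493.0, 281.0], [486.0, 118.0], [639.0, 89.0]] [[0.611, 0.297], [0.619, 0.133], [0.432, 0.116], [0.418, 0.265]] ((519.209716796875, 205.31005859375), (196.11984252929688, 170.91555786132812), 4.028273582458496)
wrist insert 0.78 [ 0.4709 -0.0621  0.1593] [315. 206.]
wrist insert 0.74 [ 0.5206 -0.3564  0.0131] [ 56. 238.]
wrist lid_lug 0.8 [ 0.5952 -0.0697  0.1468] [320. 365.]
```

Emit:
jog_arm(
  increments=[0,10,0,0,1,30,0,0,2,60,0,0,3,100,0,0,4,140,0,0,5,175,0,0,6,205,0,0,6,225,0,0],
)

```text
time: 23.98
tool_pos: [0.5094, 0.1625, 0.3617]
ee_rot: [-0.0, 0.043, 0.999, 0.0]
force: [0.6, 0.3, -4.5]
gripper_width: 0.0118
grasp_force: 30.0
```

Emit:
jog_arm(
  increments=[1,25,2,0,2,48,4,0,2,65,7,0,2.5,75,9,0,2.5,79,10,0,2.5,79,10,0,2.5,79,10,0,2.5,79,10,0],
)

```text
time: 24.98
tool_pos: [0.5141, 0.2391, 0.3519]
ee_rot: [0.0, 0.044, 0.999, -0.0]
force: [-0.3, -0.5, -3.6]
gripper_width: 0.0115
grasp_force: 30.0
```

```bash
python3 - <<'E'
from h import *
s=sensors.read_state(); print(s['tool_pos'],s['force'],s['ft_torque'],s['gripper_width'],s['ee_rot'],s['time'])
for n in['wrist','side','scene']:
  c,im=snap(n,n+'9.png')
  spots(n,c,['insert','work_pad','lid_lug','thermometer'])
  for t in['work_pad','insert']:
   for r in imaging.cut_out(n,t)[:1]:
    m=r['mask'].astype(np.uint8); k=max(cv2.findContours(m,0,2)[0],key=cv2.contourArea)
    p=cv2.approxPolyDP(cv2.convexHull(k),4,True)[:,0].astype(float); z=.008 if t=='work_pad' else .153
    print(n,t,p.tolist(), cv2.minAreaRect(onplane(c,k[:,0].astype(float),z)[:,:2].astype(np.float32)*1000))
E
```

```text
[0.51413702 0.2390678  0.35190503] [-0.26592966 -0.4636372  -3.60889263] [ 0.07679986 -0.08396408 -0.00862973] 0.011533841411553548 [ 2.06781632e-04  4.39948035e-02  9.99031738e-01 -3.17449716e-05] 24.975
wrist insert 0.72 [0.4914 0.2418 0.1463] [317. 207.]
wrist insert 0.36 [0.4807 0.0062 0.055 ] [ 56. 191.]
wrist work_pad 0.98 [0.4743 0.2635 0.0074] [337. 154.]
wrist work_pad [[268.0, 161.0], [366.0, 161.0], [378.0, 169.0], [372.0, 276.0], [329.0, 305.0], [307.0, 305.0], [265.0, 276.0], [259.0, 169.0]] ((563.1478881835938, 237.1238250732422), (126.40509033203125, 170.1188201904297), 84.80274200439453)
wrist insert [[366.0, 160.0], [379.0, 170.0], [374.0, 275.0], [328.0, 306.0], [307.0, 305.0], [264.0, 275.0], [259.0, 170.0], [270.0, 161.0]] ((509.09051513671875, 241.18182373046875), (70.17852020263672, 93.9718246459961), 84.91788482666016)
side insert 0.74 [0.5099 0.2745 0.1469] [316. 292.]
side insert 0.56 [0.6891 0.0697 0.037 ] [246. 264.]
side work_pad 0.81 [0.4964 0.2588 0.005 ] [322. 337.]
side lid_lug 0.84 [ 0.5844 -0.0135  0.1525] [290. 209.]
side work_pad [[348.0, 290.0], [364.0, 379.0], [305.0, 383.0], [267.0, 347.0], [271.0, 294.0]] ((515.2315673828125, 245.37210083007812), (194.862548828125, 244.281494140625), 3.7278037071228027)
side insert [[298.0, 265.0], [340.0, 269.0], [335.0, 310.0], [291.0, 304.0]] ((510.78546142578125, 265.0189208984375), (112.5172119140625, 92.625244140625), 84.21775817871094)
scene insert 0.72 [0.4903 0.2103 0.1417] [226. 168.]
scene insert 0.56 [ 0.5263 -0.0797  0.0612] [307. 212.]
scene work_pad 0.6 [0.5053 0.2282 0.0031] [228. 206.]
scene thermometer 0.67 [ 0.5135 -0.3705  0.1197] [397. 222.]
scene thermometer 0.67 [ 0.6947 -0.1842  0.0372] [369. 210.]
scene insert [[206.0, 163.0], [222.0, 154.0], [241.0, 160.0], [243.0, 173.0], [216.0, 180.0], [207.0, 176.0]] ((479.6698913574219, 202.70819091796875), (252.07958984375, 111.58206939697266), 49.17586135864258)
```

Emit:
jog_arm(
  increments=[0,0,0,0,0,0,0,0,0,0,-1,0,0,0,-1,0,0,0,-1,0,0,0,-1,0,0,0,-1,0,0,0,-1,0],
)

```text
time: 27.02
tool_pos: [0.5141, 0.2395, 0.3527]
ee_rot: [0.0, 0.044, 0.999, -0.0]
force: [-0.9, 0.2, -4.1]
gripper_width: 0.0115
grasp_force: 30.0
```

```bash
python3 -c "
from h import *
print(sensors.read_state()['qd']); print(ctrl.close_job())"
```

```text
[-2.08468357e-04 -8.19265491e-05 -5.76436446e-04 -4.29729146e-04
  6.86583000e-04 -8.06413826e-04]
the job is handed in; nothing more can be done
None
```

I handed the job in at about 27 s: the thermometer is fully home in the grey holder, the lid stands open, and the insert is held level and still about 10 cm above the middle of the work pad; I had no pictures left to check the lid and insert by eye, so those two rest on position readings and network detections.

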